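Take the bench stack apart into its trays

TASK

Clear the bench: take the stack apart (white eight-sided box, ring box, steel block) and put each thing into the low wooden tray made for its shape - the eight-sided box in the small round tray, the ring box in the square tray, the steel block in the oblong tray, and the roll of tape, which was left lying in the oblong tray, in the large round tray. Each must lie flat on its tray's floor, right way up, and the ring box and the steel block square with their trays. Do not tip anything over on the way.

Things in the scene. Friction and masses are not known exactly. Their poses are not given: they have to be found in the camera images.
- trinket_box: White eight-sided closed box, 43 mm across the flats, 20 mm high, 0.05 kg; the lid does not come off. Starts on top of the ring box. Origin: centre of its underside; z up; flats face along its x and y axes, the best grasp is across them. Its place: small_round_tray.
- ring_case_closed: Reddish-brown leatherette ring box, closed (the lid stays shut), 54 mm along its x, 56 mm along its y, 45 mm high, 0.15 kg. Starts on the steel block, under the white box. Origin: centre of its underside (its solid sides are at x -27 and +25 mm, y -28 and +28 mm); z up. Its place: case_tray.
- bench_block: Plain steel bench block, 64 mm along its x, 90 mm along its y, 16 mm high, about 0.7 kg. Starts on the worktop at the bottom of the stack. Origin: centre of its underside; z up. Grasp across the 64 mm. Its place: block_tray.
- tape_roll: Part-used roll of masking tape lying flat, a ring 62 mm outside diameter, 18 mm high, 0.06 kg. Starts lying in block_tray, which it blocks. Origin: centre of its underside; z up. Grasp across the outside. Its place: large_round_tray.
- small_round_tray: Small round low wooden tray, 66 mm inside diameter. Grey floor 3 mm thick; wooden rim 6 mm thick whose top is 6 mm above the worktop. Fixed. Origin: centre of its underside, on the worktop; z up.
- case_tray: Square low wooden tray, 75 mm inside along its x and 77 mm inside along its y. Grey floor 3 mm thick; wooden rim 6 mm thick whose top is 6 mm above the worktop. Fixed. Origin: centre of its underside, on the worktop; z up.
- block_tray: Oblong low wooden tray, 84 mm inside along its x and 110 mm inside along its y. Grey floor 3 mm thick; wooden rim 6 mm thick whose top is 6 mm above the worktop. Fixed. Origin: centre of its underside, on the worktop; z up.
- large_round_tray: Large round low wooden tray, 84 mm inside diameter. Grey floor 3 mm thick; wooden rim 6 mm thick whose top is 6 mm above the worktop. Fixed. Origin: centre of its underside, on the worktop; z up.

How it is judged:
By the outcome, as a careful person would: the job done as asked, in the order asked, and still so for the second after the job is handed in, with the robot touching nothing.
It also fails if it takes over 106 s, if anything falls off the work surface, if the arm or the gripper's body presses on something with over 40 N, if the wrist force passes 120 N, or if a joint passes its speed limit or range.

ROBOT

A 6-joint arm with a two-finger parallel gripper is mounted at the origin on a cart in front of the work surface, level with it; the furniture and walls round the work are solid. World frame = base frame: x ahead of the robot, y to its left, z up, the work surface at z = 0. Lengths are in mm, angles in rad, forces in N, time in s.
With the tool pointing down it reaches from about 375 to 825 mm from the base axis. Payload 5.5 kg.
Tool frame: the origin (TCP) lies at the very end of the fingers, on their centre line; the grasp point (between the pads) lies robot.tcp_to_grasp behind it (robot.tcp_to_grasp is the distance from the TCP to the grasp point, in mm); z points along the fingers, y is the line along which they close (so a half turn about z gives the same grasp; the last joint's range is limited). The gripper opens to 85 mm and grips with 20 to 120 N. Pads are 22 mm wide; open, the fingers measure 114 mm over their backs; the gripper's body (76 mm by 85 mm) begins 54 mm behind the grasp point. The pads swing forward as they close: fully open they stand 13 mm farther back than shut.
Start: joints at [-1.201, 0.314, -0.047, 1.21, 0, 1.571], TCP at [216.854, -559.436, 202.199] pointing down, gripper open.
Joint ranges: [-2.67, 2.67], [-0.69, 1.73], [-1.03, 1.25], [-2.08, 2.16], [-1.42, 1.45], [-3.14, 3.14]. Speed limits (rad/s): [2.39, 2.39, 3.01, 3.14, 3.14, 3.14].

INTERFACE

Orientations are given as a unit quaternion [w, x, y, z].
In Python, from rig import robot gives the robot as it stands. The module is installed in compiled form; this text tells all that it offers.
- The arm moves only by the tool move_arm, never from a script. Its argument "motion" is a list of rows, each a list of 5 numbers: the opening, from 0 (shut) to 1 (fully open), then the shift along the tool's x, y, z each as a share of 0.3 m, from -1 to 1, then the turn about the tool's z as a share of 60 degrees, from -1 to 1. A call has 1 to 10 rows; each row is the pose to reach, as a shift and turn from the pose commanded when the call began, along the tool's axes at that moment; what a row does not reach only later rows make up. A row lasts 1/12 s, in which the tool goes at most 41.7 mm and 7.16 degrees, less where a joint would pass 70% of its speed; a pose out of reach is approached as far as the arm can. A call with a number of a shift or a turn outside -1 to 1 is refused whole. A call with a gripper value outside its range is refused whole. The fingers move at their own pace and stop on an object; "squeeze" is the grip in N (left out, the last holds). Time passes only in rows, so rows that repeat a pose let the fingers close. It gives the time, the measured TCP pose, the force, the opening and the grip force at its end, in the units of the state.
- robot.get_obs(): the state, without advancing time (a new reading comes with each control period).
- robot.grab_frame(name): name is "scene" or "side" or "wrist"; returns the picture (384x512x3 uint8, red, green, blue); there is no depth.
- robot.camera_model(name): a dict with "intrinsics" (3x3 intrinsics, pixels), "k1" (the pictures are not rectified: a ray, as slopes to the right and down, at radius r is drawn at 1 + k1 r^2 times it, then the intrinsics apply), "extrinsics" (4x4, takes a point from camera to world coordinates); the wrist camera has in their place "mount" (4x4, takes a point from camera to tool coordinates, whose origin is the TCP and whose axes are the flange's). Camera axes: x right, y up, looking along -z (the intrinsics and any distortion apply to the point x, -y, -z); pixel columns grow to the right and rows downward; lengths in mm; the calibration is good to about 2 mm. A picture is of the moment at which its call begins: read the wrist's pose just before it. camera_model takes no time and is no camera call.
- robot.close_job(): hands the job in; it is judged then, once.
Trained networks look in the newest picture that a camera, given by its name, has taken for a name from the list of things; names that differ only in an ending like _2 or _b are one class to them, and where a whole thing is asked for, a point or a joint stands for the part that bears it (a point fixed in the world has none). Each returns a list of dicts, best first, with "confidence" (0 to 1); they miss things now and then, are a little off and sometimes report something else, mostly with a low value. They report only what shows in the picture. A call takes as long as a camera call.
- robot.trace(name, camera): "pixels" (384x512 bool, what is visible of it) and "rect" ([left, top, right, bottom] in pixels, round what is visible of it).
The state is a dict: "clock": time; "q": joint angles; "qvel": joint speeds; "effort": joint torques, N m; "ee_pos": TCP position; "ee_rot": TCP orientation; "ft_force": force on the tool from outside, world axes, zero at the start; "ft_torque": the same for the moment, N m; "grip_width": finger opening in mm; "gripper_force": force on a finger pad.
Only numpy, scipy, OpenCV 4.12 (cv2) and the standard library are available. Lean on these libraries where they do the work, as an engineer would, in place of code of your own. Each camera call takes 0.05 s, during which the arm holds its last target. There are 200 camera calls.

## Working session

There is one attempt and no reset: what is moved stays moved. The work goes in short steps, Python scripts to look and compute and a tool call to move; the robot and the scene stay as the last step left them, time stands still between calls to the robot, and variables do not carry over. Pictures are saved under pics/ and viewed, at most 14 in all, crops included, and the job is handed in when it is done.

Besides the shell and the picture viewer there is one more tool, called after "Emit:" in YAML: its name, and indented under it one key for each argument. move_arm: Moves the arm, as the interface text tells. Shift numbers are shares of 0.3 m and turn numbers shares of 60 degrees, none past 1 either way. Its arguments: {"type":"object","properties":{"motion":{"type":"array"},"squeeze":{"type":"number"}},"required":["motion"]}

```bash
mkdir -p pics; cat > h.py <<'E'
import numpy as np, cv2
from scipy.spatial.transform import Rotation as R
from rig import robot
NAMES=["trinket_box","ring_case_closed","bench_block","tape_roll","small_round_tray","case_tray","block_tray","large_round_tray"]
def grab(n):
    o=robot.get_obs(); return robot.grab_frame(n),o
def save(im,f): cv2.imwrite("pics/"+f,im[:,:,::-1])
def Rq(q): return R.from_quat(np.r_[q[1:],q[0]]).as_matrix()
def ext(n,o=None):
    m=robot.camera_model(n)
    if n!="wrist": return m,np.array(m["extrinsics"],float)
    T=np.eye(4);T[:3,:3]=Rq(o["ee_rot"]);T[:3,3]=o["ee_pos"]
    return m,T@np.array(m["mount"],float)
def rays(n,px,o=None):
    m,T=ext(n,o);px=np.atleast_2d(np.asarray(px,float))
    u=cv2.undistortPoints(px[:,None,:],np.array(m["intrinsics"],float),np.array([m["k1"],0,0,0.]))[:,0]
    d=np.c_[u[:,0],-u[:,1],-np.ones(len(u))]@T[:3,:3].T
    return T[:3,3],d
def onz(n,px,z,o=None):
    c,d=rays(n,px,o); return c+d*((z-c[2])/d[:,2])[:,None]
def proj(n,P,o=None):
    m,T=ext(n,o);p=(np.atleast_2d(P)-T[:3,3])@T[:3,:3]
    s=np.c_[p[:,0],-p[:,1]]/-p[:,2:]; r2=(s**2).sum(1,keepdims=True); s=s*(1+m["k1"]*r2)
    K=np.array(m["intrinsics"],float); return s@K[:2,:2].T+K[:2,2]
E
python3 - <<'E'
from h import *
o=robot.get_obs();print({k:np.round(v,3) for k,v in o.items()},robot.tcp_to_grasp)
for n in ["scene","side","wrist"]:
    im,o=grab(n);save(im,n+"0.png");m,T=ext(n,o);print(n,np.round(T,3).tolist(),m["k1"],np.array(m["intrinsics"])[0])
    for k in NAMES:
        for r in robot.trace(k,n)[:2]: 
            c=np.argwhere(r["pixels"]).mean(0)[::-1]
            print(k,round(r["confidence"],2),np.round(r["rect"]),np.round(c),r["pixels"].sum(),np.round(onz(n,c,6,o))[0])
E
```

```text
{'clock': np.float64(0.0), 'q': array([-1.201,  0.314, -0.048,  1.21 , -0.   ,  1.571]), 'qvel': array([ 0.002,  0.   , -0.001,  0.004, -0.001, -0.001]), 'effort': array([-0.0000e+00, -5.3959e+01,  3.3975e+01,  1.9000e-02,  0.0000e+00,
        0.0000e+00]), 'ee_pos': array([ 216.593, -558.821,  201.333]), 'ee_rot': array([-0.001,  0.983,  0.184, -0.   ]), 'ft_force': array([-0.525, -0.145,  0.716]), 'ft_torque': array([ 0.048, -0.054,  0.047]), 'gripper_force': np.float64(0.0), 'grip_width': np.float64(85.507)} 18.700000000000003
scene [[-0.812, 0.284, -0.511, 114.241], [-0.584, -0.361, 0.727, 666.356], [0.022, 0.888, 0.458, 483.871], [0.0, 0.0, 0.0, 1.0]] 0.029780807454594344 [371.42357985   0.         260.4831726 ]
trinket_box 0.59 [284. 156. 295. 168.] [290. 163.] 127 [ 701. -341.    6.]
ring_case_closed 0.65 [275. 166. 301. 189.] [288. 175.] 394 [ 654. -248.    6.]
bench_block 0.59 [272. 177. 308. 193.] [288. 185.] 214 [ 617. -193.    6.]
bench_block 0.56 [225. 274. 259. 303.] [240. 288.] 795 [452. 243.   6.]
tape_roll 0.82 [226. 274. 258. 301.] [240. 287.] 779 [453. 242.   6.]
s
[... 734 characters left out ...]
l 0.96 [188. 166. 209. 185.] [199. 176.] 408 [451. 256.   6.]
tape_roll 0.65 [349. 247. 372. 268.] [360. 257.] 505 [ 667. -150.    6.]
small_round_tray 0.7 [239. 278. 278. 320.] [258. 297.] 1251 [ 445. -165.    6.]
case_tray 0.95 [249. 158. 281. 179.] [262. 168.] 628 [613. 227.   6.]
block_tray 0.67 [176. 163. 227. 197.] [199. 179.] 720 [446. 242.   6.]
large_round_tray 0.7 [238. 280. 277. 317.] [258. 297.] 1288 [ 445. -164.    6.]
large_round_tray 0.6 [285. 195. 322. 226.] [303. 209.] 921 [634.  31.   6.]
wrist [[0.362, 0.881, 0.304, 293.916], [-0.932, 0.342, 0.12, -529.215], [0.002, -0.326, 0.945, 374.787], [0.0, 0.0, 0.0, 1.0]] -0.06671743595249911 [341.34790761   0.         253.69848434]
```

View pics/scene0.png

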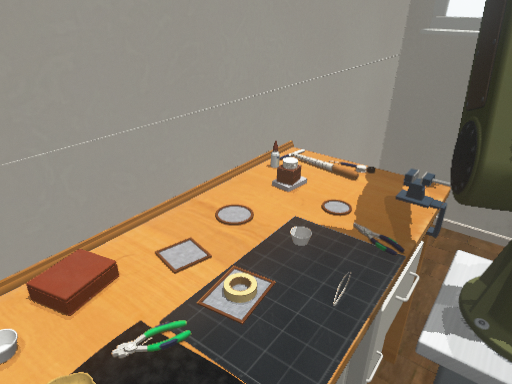

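View pics/side0.png

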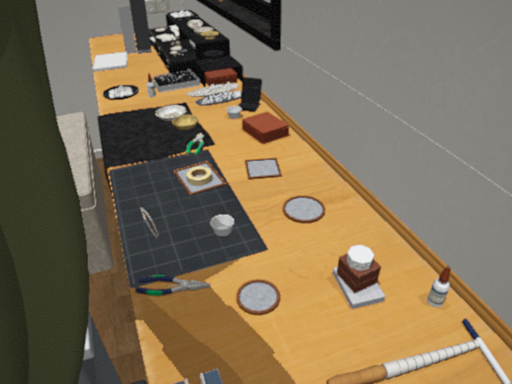

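The scene picture shows the stack at about (290,172), the tape in the block tray at (240,288), the case tray at (182,255), the large round tray at (234,215) and the small round tray at (336,208). The side picture shows the same things at (358,275), (199,176), (263,168), (303,209) and (258,297). Next I triangulate these.

```bash
cat >> h.py <<'E'
def tri(obs):
    A=np.zeros((3,3));b=np.zeros(3)
    for n,px,o in obs:
        c,d=rays(n,px,o);d=d[0]/np.linalg.norm(d[0]);P=np.eye(3)-np.outer(d,d);A+=P;b+=P@c
    x=np.linalg.solve(A,b)
    return x,[np.linalg.norm(proj(n,x,o)[0]-px) for n,px,o in obs]
def go(target,yaw=None,o=None):
    """shares to take TCP to target, tool x at world yaw (deg, mod 180)"""
    o=o or robot.get_obs();M=Rq(o["ee_rot"]);d=M.T@(np.array(target)-o["ee_pos"])/300
    cur=np.degrees(np.arctan2(M[1,0],M[0,0]));t=0
    if yaw is not None: t=-((yaw-cur+90)%180-90)
    print("shares",np.round(d,4),"turn",round(t/60,4),"curyaw",round(cur,2),"rows>=",np.ceil(max(np.linalg.norm(d)*300/41.7,abs(t)/7.16)),"z tilt",np.round(M[:,2],4))
E
python3 - <<'E'
from h import *
D={"trinket":((290,161),(360,257)),"ring":((288,175),(358,275)),"small":((336,208),(258,297)),"large":((234,215),(303,209)),"case":((182.5,255),(263,168)),"tape":((240,286),(199,175))}
for k,(a,b) in D.items():
    x,e=tri([("scene",a,None),("side",b,None)]);print(k,np.round(x),np.round(e,1),np.round(np.degrees(np.arctan2(x[1],x[0]))),np.hypot(x[0],x[1]).round())
go([630,-205,290],-20)
E
```

```text
trinket [ 622. -204.   75.] [0.5 0.8] -18.0 655.0
ring [ 626. -205.   29.] [0.6 1. ] -18.0 658.0
small [ 447. -161.    0.] [0. 0.] -20.0 475.0
large [636.  37.   1.] [0.1 0.1] 3.0 638.0
case [618. 233.   1.] [0.2 0.1] 21.0 660.0
tape [450. 247.  14.] [0.1 0.1] 29.0 513.0
shares [ 1.7111 -0.6039 -0.2926] turn 0.6864 curyaw 21.18 rows>= 14.0 z tilt [ 0.  0. -1.]
```

Emit:
move_arm:
  motion:
    - [1,0.95,-0.34,-0.29,0.38]
    - [1,0.95,-0.34,-0.29,0.38]
    - [1,0.95,-0.34,-0.29,0.38]
    - [1,0.95,-0.34,-0.29,0.38]
    - [1,0.95,-0.34,-0.29,0.38]
    - [1,0.95,-0.34,-0.29,0.38]
    - [1,0.95,-0.34,-0.29,0.38]
    - [1,0.95,-0.34,-0.29,0.38]

```text
clock: 2.02
ee_pos: [448.2, -359.1, 290.6]
ee_rot: [0.0, 1.0, -0.013, 0.001]
ft_force: [0.2, -0.7, -0.4]
grip_width: 85.2
gripper_force: 0.0
```

```bash
python3 -c "
from h import *
go([630,-205,290],-20);print(robot.get_obs()['q'])"
```

```text
shares [ 0.5923 -0.5294  0.0029] turn 0.3082 curyaw -1.51 rows>= 6.0 z tilt [ 1.9e-03 -3.0e-04 -1.0e+00]
[-6.76064760e-01  2.44656132e-01  6.06808098e-02  1.38518512e+00
  9.79718682e-04  2.49186402e+00]
```

Emit:
move_arm:
  motion:
    - [1,0.59,-0.53,0,-0.36]
    - [1,0.59,-0.53,0,-0.36]
    - [1,0.59,-0.53,0,-0.36]
    - [1,0.59,-0.53,0,-0.36]
    - [1,0.59,-0.53,0,-0.36]
    - [1,0.59,-0.53,0,-0.36]
    - [1,0.59,-0.53,0,-0.36]
    - [1,0.59,-0.53,0,-0.36]

```text
clock: 2.68
ee_pos: [628.1, -205.9, 288.4]
ee_rot: [-0.0, 0.985, 0.175, -0.0]
ft_force: [0.4, -0.6, 0.2]
grip_width: 85.4
gripper_force: 0.0
```

```bash
python3 - <<'E'
from h import *
print(np.round(robot.get_obs()['q'],3))
im,o=grab("wrist");save(im,"w1.png");print(o["ee_pos"])
for k in NAMES[:3]:
    for r in robot.trace(k,"wrist")[:2]:
        ct=max(cv2.findContours(r["pixels"].astype(np.uint8),0,1)[0],key=cv2.contourArea)[:,0]
        z={"trinket_box":81,"ring_case_closed":61,"bench_block":16}[k]
        W=onz("wrist",ct,z,o)[:,:2].astype(np.float32)
        print(k,round(r["confidence"],2),np.round(r["rect"]),cv2.minAreaRect(W),cv2.minEnclosingCircle(W))
E
```

```text
[-0.317  0.425  0.304  1.452 -0.     2.473]
[ 628.06060089 -205.88134331  288.36458873]
trinket_box 0.66 [230. 135. 272. 172.] ((622.1394653320312, -202.93307495117188), (42.75139617919922, 43.37295150756836), 79.9449234008789) ((622.291748046875, -202.17532348632812), 22.904680252075195)
ring_case_closed 0.96 [221. 120. 280. 180.] ((625.7294921875, -202.326904296875), (58.148475646972656, 56.36238479614258), 4.99636697769165) ((624.304931640625, -201.94082641601562), 37.9720573425293)
ring_case_closed 0.55 [216. 105. 295. 180.] ((628.908203125, -240.49598693847656), (59.19472885131836, 22.92940330505371), 8.267765045166016) ((627.7975463867188, -232.64208984375), 29.66346549987793)
bench_block 0.57 [216. 107. 295. 182.] ((623.414306640625, -210.52210998535156), (92.0970687866211, 64.93075561523438), 83.24127197265625) ((622.3648681640625, -209.9257354736328), 53.417606353759766)
```

View pics/w1.png

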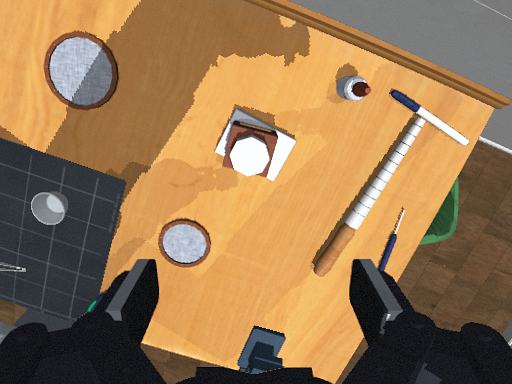

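The wrist picture shows the stack at about (252,150), with the octagon's white top at (250,155), the small round tray at (185,243) and the large one at (81,70). I take a closer second view and fit the known outlines to it.

Emit:
move_arm:
  motion:
    - [1,0,0,0.33,0]
    - [1,0,0,0.33,0]
    - [1,0,0,0.33,0]
    - [1,0,0,0.33,0]
    - [1,0,0,0.33,0]

```text
clock: 3.3
ee_pos: [625.9, -208.2, 190.2]
ee_rot: [-0.0, 0.985, 0.173, -0.001]
ft_force: [0.8, -1.0, 0.5]
grip_width: 85.7
gripper_force: 0.0
```

```bash
cat >> h.py <<'E'
from scipy.optimize import minimize
def box(x0,x1,y0,y1): return np.array([[x0,y0],[x1,y0],[x1,y1],[x0,y1]],float)
a=np.radians(22.5+45*np.arange(8));OCT=21.5/np.cos(np.radians(22.5))*np.c_[np.cos(a),np.sin(a)]
a=np.radians(6*np.arange(60));CIRC=np.c_[np.cos(a),np.sin(a)]
POLY={"trinket_box":(OCT,20),"ring_case_closed":(box(-27,25,-28,28),45),"bench_block":(box(-32,32,-45,45),16),"tape_roll":(31*CIRC,18),
"small_round_tray":(39*CIRC,6),"large_round_tray":(48*CIRC,6),"case_tray":(box(-43.5,43.5,-44.5,44.5),6),"block_tray":(box(-48,48,-61,61),6)}
def hullmask(k,p,n,o,S=8):
    P,h=POLY[k];c,s=np.cos(np.radians(p[2])),np.sin(np.radians(p[2]));Q=P@np.array([[c,s],[-s,c]])+p[:2]
    px=proj(n,np.r_[np.c_[Q,np.full(len(Q),p[3])],np.c_[Q,np.full(len(Q),p[3]+h)]],o)
    im=np.zeros((384*2,512*2),np.uint8);cv2.fillConvexPoly(im,np.round(cv2.convexHull(px.astype(np.float32))[:,0]*2*16+8).astype(np.int32),255,cv2.LINE_AA,4)
    return cv2.resize(im,(512,384),interpolation=cv2.INTER_AREA)/255.
def fit(k,mask,p0,n,o,extra=None,zfree=False):
    """p=[x,y,yaw,z]; maximise overlap of silhouette with mask (extra: other silhouettes united)"""
    mask=mask.astype(float);p0=np.array(p0,float);m=4 if zfree else 3
    def f(v):
        s=hullmask(k,np.r_[v,p0[m:]],n,o)
        if extra is not None: s=np.maximum(s,extra)
        return np.abs(s-mask).sum()
    best=None
    for dy in (-10,0,10):
        q=p0[:m].copy();q[2]+=dy
        sim=np.vstack([q]+[q+np.eye(m)[i]*[4,4,8,6][i] for i in range(m)])
        r=minimize(f,q,method="Nelder-Mead",options=dict(initial_simplex=sim,xatol=.05,fatol=.2,maxfev=250))
        if best is None or r.fun<best.fun: best=r
    return np.r_[best.x,p0[m:]],best.fun/mask.sum()
E
cat > stack.py <<'E'
from h import *
import sys
im,o=grab("wrist");save(im,sys.argv[1]);print(o["ee_pos"])
M={}
for k in NAMES[:3]:
    L=robot.trace(k,"wrist");print(k,[(round(r["confidence"],2),np.round(r["rect"]).tolist()) for r in L[:2]])
    if L: M[k]=L[0]["pixels"]
E
python3 - <<'E'
import sys;sys.argv=["",'w2.png'];exec(open("stack.py").read())
m=M["trinket_box"];
for z in (False,True): p,e=fit("trinket_box",m,[622,-203,-10,61],"wrist",o,zfree=z);print("t",p.round(2),e.round(3))
m2=m|M["ring_case_closed"];pt,_=fit("trinket_box",m,[622,-203,-10,61],"wrist",o);ex=hullmask("trinket_box",pt,"wrist",o)
for y in (-7,173):
    pr,e=fit("ring_case_closed",m2,[624,-204,y,16],"wrist",o,ex);print("r",pr.round(2),e.round(3))
if "bench_block" in M:
    ex=np.maximum(ex,hullmask("ring_case_closed",pr,"wrist",o))
    pb,e=fit("bench_block",m2|M["bench_block"],[624,-205,-7,0],"wrist",o,ex);print("b",pb.round(2),e.round(3))
go([pt[0],pt[1],180],pt[2]);print(robot.get_obs()["q"][5])
ov=im.copy()
for k,p in (("trinket_box",pt),("ring_case_closed",pr),("bench_block",pb)):
    c=cv2.findContours((hullmask(k,p,"wrist",o)>.5).astype(np.uint8),0,1)[0];cv2.drawContours(ov,c,-1,(0,255,0),1)
x,y=proj("wrist",[[pr[0],pr[1],40]],o)[0].astype(int)
save(cv2.resize(ov[max(0,y-100):y+100,max(0,x-130):x+130],None,fx=3,fy=3),"w2o.png")
E
```

```text
[ 625.87183458 -208.15300198  190.17288631]
trinket_box [(0.69, [220.0, 152.0, 274.0, 203.0])]
ring_case_closed [(0.56, [213.0, 129.0, 284.0, 205.0])]
bench_block [(0.89, [204.0, 111.0, 306.0, 205.0])]
t [ 620.73 -203.11   -8.51   61.  ] 0.053
t [ 618.38 -203.64   -8.66   53.27] 0.025
r [ 622.29 -202.51    5.36   16.  ] 0.058
r [ 620.24 -202.63  185.44   16.  ] 0.058
b [ 621.51 -209.63   -7.76    0.  ] 0.051
shares [-0.0186 -0.0249  0.0428] turn 0.4744 curyaw 19.96 rows>= 4.0 z tilt [ 0.004  -0.0013 -1.    ]
2.473356481578911
```

View pics/w2o.png

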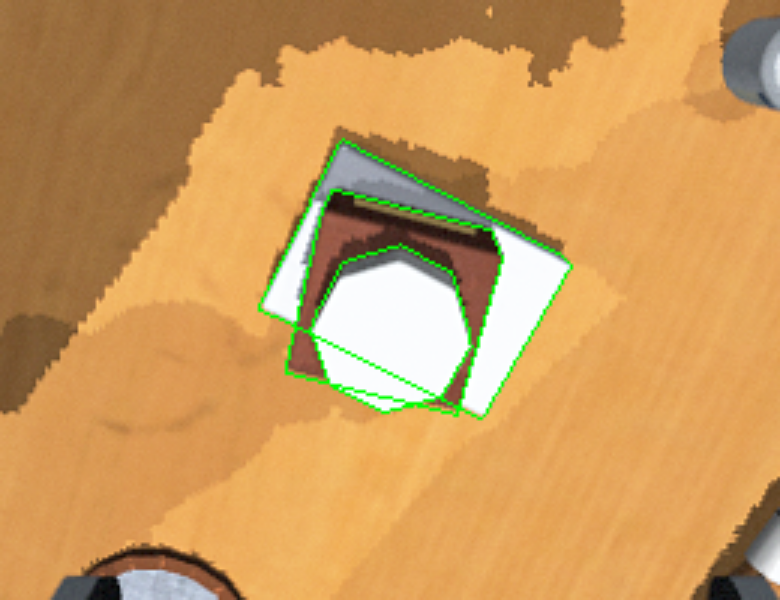

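The overlay outlines sit well on the trinket, ring box and block (stack at about (390,310) in the crop). I'll grasp the trinket at tool yaw 36.5.

```bash
python3 -c "
from h import *
go([620.7,-203.1,110],36.5)"
```

```text
shares [-0.0194 -0.0256  0.2762] turn -0.2757 curyaw 19.96 rows>= 3.0 z tilt [ 0.004  -0.0013 -1.    ]
```

Emit:
move_arm:
  motion:
    - [1,-0.0194,-0.0256,0.15,-0.276]
    - [1,-0.0194,-0.0256,0.276,-0.276]
    - [1,-0.0194,-0.0256,0.276,-0.276]
    - [1,-0.0194,-0.0256,0.276,-0.276]
    - [1,-0.0194,-0.0256,0.276,-0.276]

```text
clock: 3.92
ee_pos: [620.3, -202.5, 109.0]
ee_rot: [0.001, 0.95, 0.313, 0.001]
ft_force: [-1.1, -1.2, 0.5]
grip_width: 85.9
gripper_force: 0.0
```

```bash
python3 -c "
from h import *
go([620.7,-203.1,63.5],36.5)"
```

```text
shares [-1.000e-04  2.000e-03  1.516e-01] turn -0.0006 curyaw 36.46 rows>= 2.0 z tilt [ 2.3e-03 -8.0e-04 -1.0e+00]
```

Emit:
move_arm:
  motion:
    - [1,0,0.002,0.1,0]
    - [1,0,0.002,0.151,0]
    - [1,0,0.002,0.151,0]
    - [0.4,0,0.002,0.151,0]
    - [0.4,0,0.002,0.151,0]
    - [0.3,0,0.002,0.151,0]
    - [0.3,0,0.002,0.151,0]
    - [0.3,0,0.002,0.151,0]
    - [0.3,0,0.002,0.151,0]
    - [0.3,0,0.002,0.151,0]
  squeeze: 20

```text
clock: 4.75
ee_pos: [619.6, -202.7, 62.5]
ee_rot: [0.0, 0.95, 0.314, 0.0]
ft_force: [0.2, -0.2, -0.3]
grip_width: 25.9
gripper_force: 0.0
```

```bash
python3 - <<'E'
from h import *
im,o=grab("wrist");print(robot.trace("trinket_box","wrist")[:1])
s,_=grab("side")
x=cv2.resize(s[220:320,300:430],None,fx=3.8,fy=3.8)
save(np.hstack([cv2.resize(im,(300,225)),cv2.resize(x,(480,225*480//480))]) if 0 else np.hstack([cv2.resize(im,(400,300)),cv2.resize(x,(390,300))]),"w3.png");print(o["grip_width"])
E
```

```text
[{'rect': [214.3, 193.3, 299.5, 280.5], 'confidence': 0.81, 'pixels': array([[False, False, False, ..., False, False, False],
       [False, False, False, ..., False, False, False],
       [False, False, False, ..., False, False, False],
       ...,
       [False, False, False, ..., False, False, False],
       [False, False, False, ..., False, False, False],
       [False, False, False, ..., False, False, False]], shape=(384, 512))}]
25.92346815451659
```

View pics/w3.png

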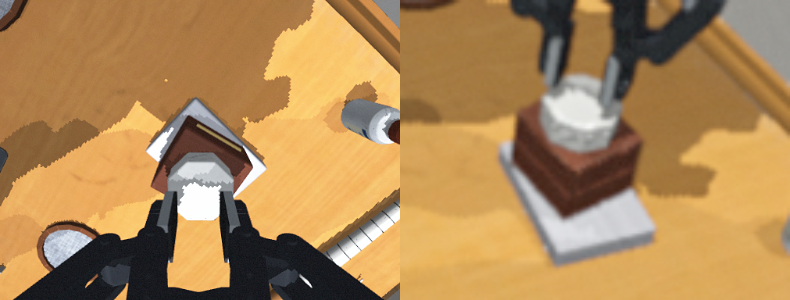

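```bash
python3 - <<'E'
from h import *
im,o=grab("wrist");M=Rq(o["ee_rot"])
for dz in (0,-5,-10,-15,-20):
    print(dz,proj("wrist",[o["ee_pos"]+M@np.array([x,s*13,dz]) for x in (11,-11) for s in (1,-1)],o).round().tolist())
L=robot.trace("trinket_box","wrist")[0]
save(cv2.resize(im[170:310,170:340],None,fx=3.5,fy=3.5),"w4.png")
E
```

```text
0 [[278.0, 213.0], [231.0, 213.0], [277.0, 249.0], [231.0, 249.0]]
-5 [[279.0, 217.0], [230.0, 217.0], [278.0, 253.0], [231.0, 253.0]]
-10 [[279.0, 221.0], [229.0, 220.0], [278.0, 258.0], [230.0, 258.0]]
-15 [[280.0, 225.0], [229.0, 225.0], [279.0, 263.0], [230.0, 263.0]]
-20 [[281.0, 229.0], [228.0, 229.0], [280.0, 268.0], [229.0, 268.0]]
```

View pics/w4.png

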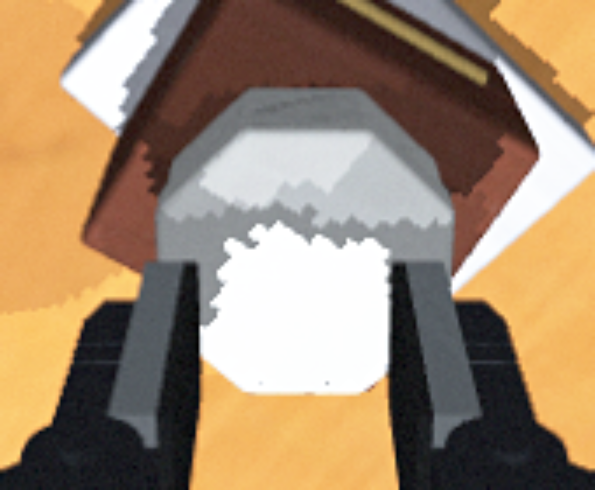

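```bash
python3 - <<'E'
from h import *
o=robot.get_obs();M=Rq(o["ee_rot"]);print(o["ee_pos"],o["q"].round(3),o["grip_width"])
for dz in (0,-10,-20,-30):
    print(dz,proj("side",[o["ee_pos"]+M@np.array([0,s*13,dz]) for s in (1,-1)]).round(1).tolist())
for z in (61,81): print(z,proj("side",[[620.7,-203.1,z]]).round(1).tolist(),proj("scene",[[620.7,-203.1,z]]).round(1).tolist())
im,_=grab("side")
print(robot.trace("trinket_box","side")[0]["rect"])
im2,_=grab("scene")
save(np.hstack([cv2.resize(im[215:315,310:410],None,fx=4,fy=4),cv2.resize(im2[120:200,250:330],(400,400))]),"s5.png")
E
```

```text
[ 619.33078807 -202.59967149   62.04667565] [-0.316  0.491 -0.114  0.966  0.     2.188] 25.60713066241033
0 [[364.6, 264.4], [350.7, 259.0]]
-10 [[365.4, 260.3], [351.4, 254.9]]
-20 [[366.3, 256.1], [352.2, 250.8]]
-30 [[367.2, 251.9], [352.9, 246.6]]
61 [[358.3, 262.0]] [[290.3, 166.2]]
81 [[359.9, 253.9]] [[290.7, 159.8]]
[346.9, 245.7, 374.3, 269.4]
```

View pics/s5.png

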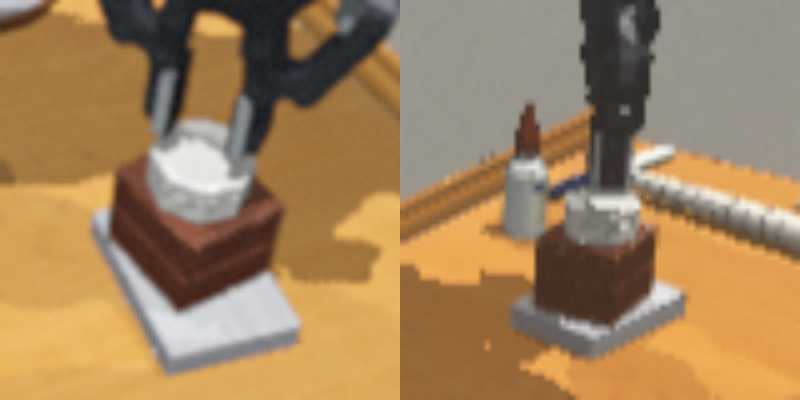

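The side crop shows the finger tips at (350,250) and (370,258). The projection therefore puts them about 18 mm behind the reported TCP, above the white box's top. I reopen, go down and check where the tips are.

Emit:
move_arm:
  motion:
    - [0.75,0,0,-0.05,0]
    - [0.75,0,0,-0.05,0]
    - [0.75,0,0,-0.05,0]
    - [0.75,0,0,-0.05,0]
    - [0.75,0,0,0.02,0]
    - [0.75,0,0,0.03,0]
    - [0.75,0,0,0.03,0]

```text
clock: 5.73
ee_pos: [617.4, -202.0, 50.9]
ee_rot: [-0.001, 0.95, 0.314, -0.002]
ft_force: [-0.9, -0.3, 0.1]
grip_width: 63.8
gripper_force: 0.0
```

```bash
python3 - <<'E'
from h import *
im,o=grab("wrist");M=Rq(o["ee_rot"]);w=o["grip_width"]/2;print(o["ee_pos"],w,o["ft_force"])
for dz in (0,-15,-20,-25,-30):
    print(dz,[proj(n,[o["ee_pos"]+M@np.array([0,s*w,dz]) for s in (1,-1)],o).round(1).tolist() for n in("side","wrist")])
s,_=grab("side")
save(np.hstack([cv2.resize(s[215:315,310:410],None,fx=4,fy=4),cv2.resize(im[170:310,185:325],(400,400))]),"s6.png")
E
```

```text
[ 617.39925548 -201.97674733   50.94243454] 31.8969007816221 [-0.91713821 -0.32100881  0.10349419]
0 [[[372.7, 272.9], [339.0, 259.6]], [[311.4, 231.2], [197.2, 231.2]]]
-15 [[[374.1, 266.9], [340.0, 253.6]], [[316.0, 243.8], [192.7, 243.8]]]
-20 [[[374.6, 264.8], [340.3, 251.6]], [[317.7, 248.5], [191.1, 248.5]]]
-25 [[[375.1, 262.8], [340.6, 249.5]], [[319.5, 253.4], [189.4, 253.4]]]
-30 [[[375.6, 260.7], [341.0, 247.5]], [[321.4, 258.6], [187.5, 258.6]]]
```

View pics/s6.png

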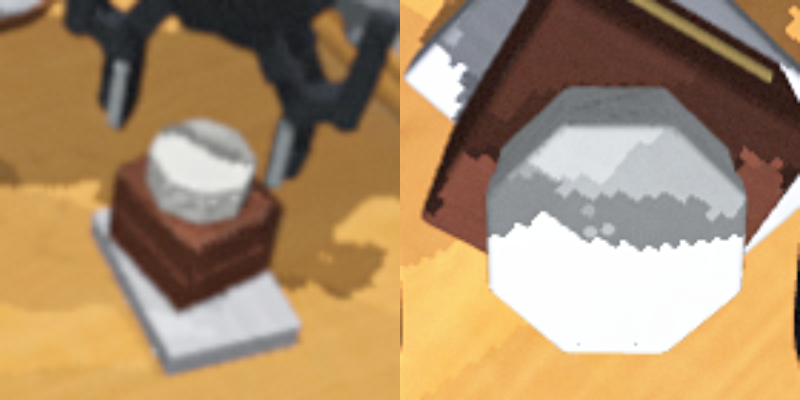

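The tips are now at side-crop (115,125) and (278,185). That puts them about 29 mm behind the TCP at 64 mm opening, against about 19 mm at 26 mm opening. I expect about 24 mm at a 43 mm grip, so I aim for TCP z of about 42.

```bash
python3 -c "
from h import *
go([620.7,-203.1,42],36.5)"
```

```text
shares [0.0035 0.0051 0.0361] turn 0.0008 curyaw 36.55 rows>= 1.0 z tilt [-1.e-03  3.e-04 -1.e+00]
```

Emit:
move_arm:
  motion:
    - [0.75,0.0035,0.005,0.036,0]
    - [0.75,0.0035,0.005,0.036,0]
    - [0.4,0.0035,0.005,0.036,0]
    - [0.3,0.0035,0.005,0.036,0]
    - [0.3,0.0035,0.005,0.036,0]
    - [0.3,0.0035,0.005,0.036,0]
    - [0.3,0.0035,0.005,0.036,0]
  squeeze: 20

```text
clock: 6.42
ee_pos: [621.2, -203.2, 42.5]
ee_rot: [0.0, 0.95, 0.314, 0.0]
ft_force: [0.1, -0.1, -1.5]
grip_width: 41.6
gripper_force: 20.5
```

Emit:
move_arm:
  motion:
    - [0.3,0,0,-0.06,0]
    - [0.3,0,0,-0.2,0]
    - [0.3,0,0,-0.3,0]
    - [0.3,0,0,-0.3,0]
    - [0.3,0,0,-0.3,0]
    - [0.3,0,0,-0.3,0]

```text
clock: 6.92
ee_pos: [620.9, -203.1, 132.0]
ee_rot: [-0.0, 0.95, 0.314, -0.0]
ft_force: [0.3, 0.9, -0.7]
grip_width: 41.8
gripper_force: 20.6
```

```bash
cat > trays.py <<'E'
from h import *
G={"small_round_tray":[447,-161,0,0],"large_round_tray":[636,37,0,0],"case_tray":[618,233,0,0],"block_tray":[447,250,0,0]}
for n in ("scene","side","wrist"):
    im,o=grab(n)
    for k,g in G.items():
        for r in robot.trace(k,n):
            px=proj(n,[g[:3-0][:2]+[3]],o)[0]; c=np.argwhere(r["pixels"]).mean(0)[::-1]
            if np.linalg.norm(c-px)<25 and r["pixels"].sum()>150:
                m=cv2.morphologyEx(r["pixels"].astype(np.uint8),3,np.ones((3,3)))
                ct=max(cv2.findContours(m,0,1)[0],key=cv2.contourArea);m=cv2.fillPoly(np.zeros_like(m),[cv2.convexHull(ct)],1)
                p,e=fit(k,m,g,n,o);print(n,k,round(r["confidence"],2),p.round(1),e.round(3));break
go([447,-161,135],None)
E
python3 trays.py
```

```text
scene small_round_tray 0.73 [ 447.2 -161.1   14.7    0. ] 0.049
scene large_round_tray 0.76 [637.1  36.5   4.4   0. ] 0.042
scene case_tray 0.66 [616.6 231.6 -15.1   0. ] 0.056
scene block_tray 0.98 [451.9 251.9   7.1   0. ] 0.055
side small_round_tray 0.58 [ 446.9 -161.2   -1.7    0. ] 0.045
side large_round_tray 0.74 [635.6  35.5  -4.6   0. ] 0.035
side block_tray 0.78 [449.9 254.5   6.9   0. ] 0.056
wrist small_round_tray 0.86 [ 444.4 -161.8   13.6    0. ] 0.039
shares [-0.3826 -0.4587 -0.0089] turn 0.0 curyaw 36.55 rows>= 5.0 z tilt [ 1.e-04 -0.e+00 -1.e+00]
```

Emit:
move_arm:
  motion:
    - [0.3,-0.383,-0.46,0,0]
    - [0.3,-0.383,-0.46,0,0]
    - [0.3,-0.383,-0.46,0,0]
    - [0.3,-0.383,-0.46,0,0]
    - [0.3,-0.383,-0.46,0,0]
    - [0.3,-0.383,-0.46,0,0]
    - [0.3,-0.383,-0.46,0,0]

```text
clock: 8.25
ee_pos: [447.0, -161.0, 133.0]
ee_rot: [0.001, 0.95, 0.313, 0.001]
ft_force: [0.8, -0.1, -0.4]
grip_width: 41.3
gripper_force: 20.7
```

```bash
python3 -c "
from h import *
go([446.7,-161.2,-13],None);o=robot.get_obs();print(o['ee_pos'],o['grip_width'])"
```

```text
shares [-0.0019 -0.0009  0.4868] turn 0.0 curyaw 36.54 rows>= 4.0 z tilt [ 2.e-03 -7.e-04 -1.e+00]
[ 447.04446155 -160.97319209  133.02639001] 41.338446629111345
```

Emit:
move_arm:
  motion:
    - [0.3,-0.001,0,0.13,0]
    - [0.3,-0.001,0,0.26,0]
    - [0.3,-0.001,0,0.39,0]
    - [0.3,-0.001,0,0.44,0]
    - [0.3,-0.001,0,0.47,0]
    - [0.3,-0.001,0,0.48,0]
    - [0.3,-0.001,0,0.485,0]
    - [0.3,-0.001,0,0.485,0]

```text
clock: 8.92
ee_pos: [448.2, -161.5, -12.3]
ee_rot: [0.001, 0.95, 0.314, 0.001]
ft_force: [-0.2, -0.0, -0.3]
grip_width: 41.7
gripper_force: 20.7
```

Emit:
move_arm:
  motion:
    - [0.3,0,0,0.004,0]
    - [0.3,0,0,0.007,0]
    - [0.3,0,0,0.01,0]
    - [0.3,0,0,0.01,0]

```text
clock: 9.25
ee_pos: [447.1, -161.2, -15.6]
ee_rot: [0.001, 0.95, 0.314, 0.001]
ft_force: [0.9, 0.1, 0.8]
grip_width: 41.7
gripper_force: 20.9
```

Emit:
move_arm:
  motion:
    - [0.3,0,0,0.003,0]
    - [0.3,0,0,0.006,0]
    - [0.3,0,0,0.006,0]

```text
clock: 9.5
ee_pos: [447.2, -161.2, -15.8]
ee_rot: [0.001, 0.95, 0.314, 0.001]
ft_force: [-6.0, 2.2, 22.2]
grip_width: 41.4
gripper_force: 22.8
```

Emit:
move_arm:
  motion:
    - [0.3,0,0,-0.006,0]
    - [0.3,0,0,-0.006,0]
    - [0.75,0,0,-0.006,0]
    - [0.75,0,0,-0.006,0]
    - [0.75,0,0,-0.006,0]
    - [0.8,0,0,-0.1,0]
    - [0.8,0,0,-0.22,0]
    - [1,0,0,-0.36,0]
    - [1,0,0,-0.5,0]
    - [1,0,0,-0.6,0]

```text
clock: 10.33
ee_pos: [447.0, -161.2, 165.2]
ee_rot: [0.001, 0.95, 0.314, 0.001]
ft_force: [0.8, 0.1, -0.7]
grip_width: 85.5
gripper_force: 0.0
```

```bash
python3 - <<'E'
from h import *
im,o=grab("wrist")
for r in robot.trace("trinket_box","wrist")[:1]: print(r["confidence"],fit("trinket_box",r["pixels"],[447,-161,36,3],"wrist",o))
go([622,-203,195],50)
E
```

```text
0.66 (array([ 445.78073162, -161.47845686,   38.49542645,    3.        ]), np.float64(0.0958768771917561))
shares [ 0.3799  0.4509 -0.0864] turn -0.2242 curyaw 36.55 rows>= 5.0 z tilt [ 0.0087 -0.0032 -1.    ]
```

Emit:
move_arm:
  motion:
    - [1,0.38,0.451,-0.08,-0.97]
    - [1,0.38,0.451,-0.08,-0.97]
    - [1,0.38,0.451,-0.08,-0.97]
    - [1,0.38,0.451,-0.08,-0.97]
    - [1,0.38,0.451,-0.08,-0.97]
    - [1,0.38,0.451,-0.08,-0.97]
    - [1,0.38,0.451,-0.08,-0.97]
    - [1,0.38,0.451,-0.08,-0.97]
    - [1,0.38,0.451,-0.08,-0.97]
    - [1,0.38,0.451,-0.08,-0.97]

```text
clock: 11.27
ee_pos: [618.1, -201.6, 184.8]
ee_rot: [-0.001, 0.678, 0.735, -0.0]
ft_force: [-0.0, -0.9, -0.2]
grip_width: 84.8
gripper_force: 0.0
```

```bash
python3 - <<'E'
from h import *
im,o=grab("wrist");print(o["ee_pos"],o["q"].round(2))
r=robot.trace("ring_case_closed","wrist");b=robot.trace("bench_block","wrist");print(r[0]["confidence"],b[0]["confidence"],r[0]["rect"],b[0]["rect"])
m=r[0]["pixels"]
pr,e=fit("ring_case_closed",m,[621,-202.5,5.4,16],"wrist",o);print(pr.round(2),e)
print(fit("ring_case_closed",m,[621,-202.5,5.4,16],"wrist",o,zfree=True))
print("b",fit("bench_block",m|b[0]["pixels"],[621,-209,-7,0],"wrist",o,hullmask("ring_case_closed",pr,"wrist",o)))
go([pr[0],pr[1],5],pr[2]+90)
save(cv2.resize(im,(480,360)),"w7.png")
E
```

```text
[ 618.08014949 -201.59650636  184.78895627] [-0.32  0.42  0.06  1.22  0.    1.18]
0.68 0.68 [233.8, 133.0, 292.6, 207.6] [220.9, 116.9, 298.5, 214.9]
[ 623.14 -202.87    3.94   16.  ] 0.03876085228891455
(array([ 623.32127563, -203.60607834,    4.39179978,   12.02297464]), np.float64(0.03483628475606404))
b (array([ 622.17346082, -210.57793956,   -7.34481538,    0.        ]), np.float64(0.042848049334201686))
shares [-0.0055  0.016   0.6021] turn 0.0114 curyaw 94.62 rows>= 5.0 z tilt [-5.e-04  2.e-04 -1.e+00]
```

Emit:
move_arm:
  motion:
    - [1,-0.005,0.015,0.13,0]
    - [1,-0.005,0.015,0.26,0]
    - [1,-0.005,0.015,0.39,0]
    - [1,-0.005,0.015,0.5,0]
    - [1,-0.005,0.015,0.57,0]
    - [1,-0.005,0.015,0.6,0]
    - [1,-0.005,0.015,0.6,0]
    - [1,-0.005,0.015,0.6,0]

```text
clock: 12.08
ee_pos: [623.6, -203.0, 6.7]
ee_rot: [0.0, 0.677, 0.736, 0.0]
ft_force: [-0.1, -0.8, -0.3]
grip_width: 85.5
gripper_force: 0.0
```

Emit:
move_arm:
  motion:
    - [0.7,0,0,0,0]
    - [0.5,0,0,0,0]
    - [0.4,0,0,0,0]
    - [0.4,0,0,0,0]
    - [0.4,0,0,0,0]
    - [0.4,0,0,0,0]
    - [0.4,0,0,0,0]
  squeeze: 30

```text
clock: 12.67
ee_pos: [624.7, -203.4, 8.0]
ee_rot: [0.002, 0.677, 0.736, 0.001]
ft_force: [-0.1, 0.7, 6.1]
grip_width: 51.6
gripper_force: 32.6
```

Emit:
move_arm:
  motion:
    - [0.4,0,0,-0.03,0]
    - [0.4,0,0,-0.1,0]
    - [0.4,0,0,-0.23,0]
    - [0.4,0,0,-0.35,0]
    - [0.4,0,0,-0.4,0]
    - [0.4,0,0,-0.4,0]
    - [0.4,0,0,-0.4,0]

```text
clock: 13.25
ee_pos: [623.9, -203.1, 127.6]
ee_rot: [0.001, 0.677, 0.736, 0.001]
ft_force: [-0.3, 0.4, -2.1]
grip_width: 51.2
gripper_force: 31.9
```

```bash
sed -i 's/^go(.*$/print(robot.get_obs()["grip_width"]);go([600,150,130],90)/' trays.py; python3 trays.py
```

```text
scene small_round_tray 0.74 [ 446.8 -159.4    2.7    0. ] 0.102
scene large_round_tray 0.65 [637.1  36.1  -6.9   0. ] 0.052
scene case_tray 0.73 [616.1 231.4 -15.1   0. ] 0.05
scene block_tray 0.61 [451.9 252.7   6.6   0. ] 0.045
side small_round_tray 0.73 [ 446.3 -162.8   -6.1    0. ] 0.057
side large_round_tray 0.95 [635.5  36.4   4.9   0. ] 0.031
side case_tray 0.69 [614.  232.5 -15.4   0. ] 0.141
side block_tray 0.59 [450.  255.    5.8   0. ] 0.237
wrist small_round_tray 0.55 [ 444.3 -162.2   12.1    0. ] 0.02
51.44989614271321
shares [ 1.1786  0.0203 -0.0133] turn 0.0791 curyaw 94.74 rows>= 9.0 z tilt [ 0. -0. -1.]
```

Emit:
move_arm:
  motion:
    - [0.4,0.5,0.01,-0.05,0.15]
    - [0.4,1,0.01,-0.05,0.15]
    - [0.4,1,0.01,-0.05,0.2]
    - [0.4,1,0.01,-0.05,0.3]
    - [0.4,1,0.01,-0.05,0.3]
    - [0.4,1,0.01,-0.05,0.3]
    - [0.4,1,0.01,-0.05,0.3]
    - [0.4,1,0.01,-0.05,0.3]
    - [0.4,1,0.01,-0.05,0.3]

```text
clock: 14.75
ee_pos: [601.2, 99.7, 141.4]
ee_rot: [-0.0, 0.782, 0.623, 0.001]
ft_force: [0.3, 0.5, -1.3]
grip_width: 51.8
gripper_force: 31.8
```

```bash
python3 -c "
from h import *
go([612,135,150],75)"
```

```text
shares [ 0.1229  0.0088 -0.0286] turn 0.0337 curyaw 77.02 rows>= 1.0 z tilt [ 7.e-04  8.e-04 -1.e+00]
```

Emit:
move_arm:
  motion:
    - [0.4,0.12,0.009,-0.03,0.033]
    - [0.4,0.12,0.009,-0.03,0.033]
    - [0.4,0.12,0.009,-0.03,0.033]
    - [0.4,0.12,0.009,-0.03,0.033]

```text
clock: 15.08
ee_pos: [612.3, 129.6, 149.8]
ee_rot: [0.0, 0.795, 0.607, -0.0]
ft_force: [0.6, -0.4, -2.2]
grip_width: 51.4
gripper_force: 31.9
```

```bash
python3 - <<'E'
from h import *
im,o=grab("wrist");print(o["ee_pos"]);save(im,"w8.png")
for r in robot.trace("case_tray","wrist")[:1]:
    print(r["confidence"],r["rect"]);m=r["pixels"].astype(np.uint8);ct=max(cv2.findContours(m,0,1)[0],key=cv2.contourArea);m=cv2.fillPoly(np.zeros_like(m),[cv2.convexHull(ct)],1)
    p,e=fit("case_tray",m,[616,232,-15,0],"wrist",o);print(p,e)
q=robot.trace("ring_case_closed","wrist");print(q[0]["rect"] if q else 0)
go([616,232,40],75)
E
```

```text
[612.26032602 129.61316442 149.81454829]
0.75 [174.3, 0.0, 276.1, 111.0]
[614.26650183 232.09469834 -14.40128643   0.        ] 0.020306150987695885
[185.5, 187.6, 324.0, 347.3]
shares [ 0.3338 -0.0771  0.3655] turn -0.0053 curyaw 74.68 rows>= 4.0 z tilt [-7.e-04 -4.e-04 -1.e+00]
```

View pics/w8.png

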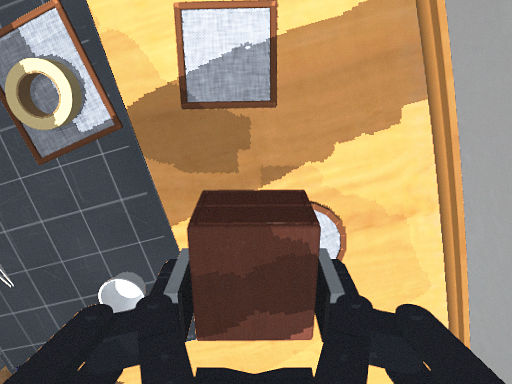

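The wrist picture shows the square tray at (226,55), with its edges nearly parallel to the held ring box at (254,265). The tape and its tray are at upper left, (42,93).

```bash
python3 -c "
from h import *
go([615,232,-3],75.5)"
```

```text
shares [ 0.333  -0.0803  0.5089] turn -0.0136 curyaw 74.68 rows>= 5.0 z tilt [-7.e-04 -4.e-04 -1.e+00]
```

Emit:
move_arm:
  motion:
    - [0.4,0.13,-0.03,0,-0.0136]
    - [0.4,0.26,-0.06,0.02,-0.0136]
    - [0.4,0.333,-0.08,0.1,-0.0136]
    - [0.4,0.333,-0.08,0.22,-0.0136]
    - [0.4,0.333,-0.08,0.34,-0.0136]
    - [0.4,0.333,-0.08,0.43,-0.0136]
    - [0.4,0.333,-0.08,0.48,-0.0136]
    - [0.4,0.333,-0.08,0.5,-0.0136]
    - [0.4,0.333,-0.08,0.5,-0.0136]
    - [0.4,0.333,-0.08,0.5,-0.0136]

```text
clock: 16.07
ee_pos: [615.9, 233.0, 0.7]
ee_rot: [0.0, 0.79, 0.612, 0.0]
ft_force: [0.9, 0.3, 0.5]
grip_width: 51.2
gripper_force: 31.9
```

Emit:
move_arm:
  motion:
    - [0.4,0,0,0.006,0]
    - [0.4,0,0,0.01,0]
    - [0.4,0,0,0.01,0]

```text
clock: 16.32
ee_pos: [616.2, 233.7, -1.9]
ee_rot: [0.0, 0.79, 0.613, 0.001]
ft_force: [-0.4, 0.6, -1.0]
grip_width: 51.8
gripper_force: 31.9
```

Emit:
move_arm:
  motion:
    - [0.4,0,0,0.004,0]
    - [0.4,0,0,0.008,0]
    - [0.4,0,0,0.008,0]

```text
clock: 16.57
ee_pos: [615.8, 233.7, -4.9]
ee_rot: [0.0, 0.79, 0.613, 0.001]
ft_force: [-0.0, 1.0, 1.1]
grip_width: 51.0
gripper_force: 32.1
```

Emit:
move_arm:
  motion:
    - [0.4,0,0,0.003,0]
    - [0.4,0,0,0.005,0]
    - [0.4,0,0,0.005,0]

```text
clock: 16.82
ee_pos: [615.8, 233.8, -4.9]
ee_rot: [0.0, 0.79, 0.613, 0.001]
ft_force: [-5.1, -0.8, 11.4]
grip_width: 51.5
gripper_force: 33.4
```

Emit:
move_arm:
  motion:
    - [0.4,0,0,-0.003,0]
    - [0.4,0,0,-0.003,0]
    - [1,0,0,-0.003,0]
    - [1,0,0,-0.003,0]
    - [1,0,0,-0.003,0]
    - [1,0,0,-0.003,0]
    - [1,0,0,-0.1,0]
    - [1,0,0,-0.22,0]
    - [1,0,0,-0.36,0]
    - [1,0,0,-0.5,0]

```text
clock: 17.65
ee_pos: [614.4, 233.1, 143.1]
ee_rot: [-0.0, 0.79, 0.613, -0.001]
ft_force: [0.4, 1.1, -0.1]
grip_width: 85.3
gripper_force: 0.0
```

```bash
python3 - <<'E'
from h import *
im,o=grab("wrist");print(o["ee_pos"],o["q"].round(2))
r=robot.trace("ring_case_closed","wrist");print(fit("ring_case_closed",r[0]["pixels"],[615,232,-15,3],"wrist",o))
go([470,235,190],60)
E
```

```text
[614.37267712 233.09636155 143.11716722] [0.36 0.45 0.01 1.14 0.   2.19]
(array([615.55074307, 233.79069728, -13.80495814,   3.        ]), np.float64(0.04837196644001344))
shares [-0.1242 -0.4828 -0.137 ] turn 0.2597 curyaw 75.58 rows>= 4.0 z tilt [ 0.0117  0.0044 -0.9999]
```

Emit:
move_arm:
  motion:
    - [1,-0.03,0,-0.13,0]
    - [1,-0.06,-0.2,-0.13,0]
    - [1,-0.09,-0.35,-0.13,0]
    - [1,-0.12,-0.48,-0.13,0]
    - [1,-0.12,-0.48,-0.13,0]
    - [1,-0.12,-0.48,-0.13,0]
    - [1,-0.12,-0.48,-0.13,0]

```text
clock: 18.33
ee_pos: [466.1, 234.6, 181.5]
ee_rot: [0.0, 0.79, 0.613, 0.0]
ft_force: [0.6, 0.0, 0.2]
grip_width: 85.6
gripper_force: 0.0
```

```bash
cat > look.py <<'E'
from h import *
import sys
def look(k,g,fill=True,conv=True,n="wrist"):
    im,o=grab(n);L=robot.trace(k,n)
    for r in L:
        m=r["pixels"].astype(np.uint8);c=np.argwhere(m).mean(0)[::-1]
        if np.linalg.norm(c-proj(n,[[g[0],g[1],g[3]+3]],o)[0])>30: continue
        if conv: ct=max(cv2.findContours(m,0,1)[0],key=cv2.contourArea);m=cv2.fillPoly(np.zeros_like(m),[cv2.convexHull(ct)],1)
        p,e=fit(k,m,g,n,o);print(k,round(r["confidence"],2),p.round(2),round(e,3));return im,o,p
    print(k,"none",len(L));return im,o,None
E
python3 - <<'E'
from look import *
print(robot.get_obs()["ee_pos"])
im,o,p=look("tape_roll",[450,247,0,3]);_,_,b=look("block_tray",[451,253,7,0]);look("block_tray",[451,253,-83,0])
look("large_round_tray",[636,36,0,0])
save(im,"w9.png");go([p[0],p[1],-19],None)
E
```

```text
[466.13341012 234.56367623 181.47494184]
tape_roll 0.72 [446.79 246.37   5.73   3.  ] 0.057
block_tray 0.7 [448.33 253.51   6.76   0.  ] 0.018
block_tray 0.75 [447.54 254.   -62.47   0.  ] 0.355
large_round_tray 0.76 [636.27  34.31  -6.58   0.  ] 0.114
shares [ 0.022  -0.0765  0.6669] turn 0.0 curyaw 75.55 rows>= 5.0 z tilt [-4.e-04 -3.e-04 -1.e+00]
```

View pics/w9.png

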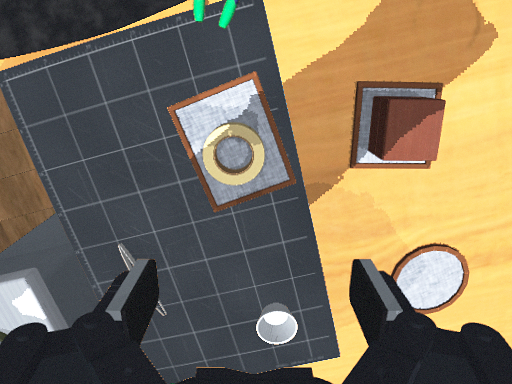

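The picture shows the tape at (233,155) inside the block tray, the ring box sitting in its square tray at (400,128), and the large round tray at (432,280).

Emit:
move_arm:
  motion:
    - [1,0.022,-0.076,0.13,0]
    - [1,0.022,-0.076,0.26,0]
    - [1,0.022,-0.076,0.39,0]
    - [1,0.022,-0.076,0.5,0]
    - [1,0.022,-0.076,0.58,0]
    - [1,0.022,-0.076,0.64,0]
    - [1,0.022,-0.076,0.66,0]
    - [1,0.022,-0.076,0.66,0]

```text
clock: 19.4
ee_pos: [445.2, 245.7, -18.2]
ee_rot: [-0.0, 0.79, 0.613, -0.002]
ft_force: [0.6, 0.2, -0.3]
grip_width: 85.4
gripper_force: 0.0
```

Emit:
move_arm:
  motion:
    - [0.85,0,0,0,0]
    - [0.7,0,0,0,0]
    - [0.55,0,0,0,0]
    - [0.55,0,0,0,0]
    - [0.55,0,0,0,0]
    - [0.55,0,0,0,0]
  squeeze: 20

```text
clock: 19.9
ee_pos: [448.0, 247.2, -14.7]
ee_rot: [0.0, 0.79, 0.613, 0.002]
ft_force: [-0.7, -2.5, 7.0]
grip_width: 59.2
gripper_force: 21.1
```

Emit:
move_arm:
  motion:
    - [0.5,0,0,-0.03,0]
    - [0.5,0,0,-0.1,0]
    - [0.5,0,0,-0.2,0]
    - [0.5,0,0,-0.33,0]
    - [0.5,0,0,-0.45,0]
    - [0.5,0,0,-0.45,0]
    - [0.5,0,0,-0.45,0]

```text
clock: 20.48
ee_pos: [448.7, 247.8, 121.9]
ee_rot: [0.0, 0.79, 0.613, 0.003]
ft_force: [0.5, -0.1, -1.3]
grip_width: 59.4
gripper_force: 21.9
```

```bash
python3 - <<'E'
from look import *
o=robot.get_obs();print(o["ee_pos"],o["grip_width"])
look("block_tray",[449,253.5,7,0]);look("large_round_tray",[636,36,0,0]);look("large_round_tray",[636,36,0,0],n="scene")
im,o=grab("side");L=robot.trace("tape_roll","side");print(L[0]["rect"])
go([636,35.8,130],None)
E
```

```text
[448.66602089 247.80082948 121.93702793] 59.41421645771705
block_tray 0.97 [448.76 253.78   7.16   0.  ] 0.153
large_round_tray 0.94 [648.9   38.48 -10.32   0.  ] 0.216
large_round_tray 0.7 [673.12  38.61 -54.59   0.  ] 3.925
[180.3, 122.4, 205.4, 139.4]
shares [-0.5212  0.7888 -0.0424] turn 0.0 curyaw 75.58 rows>= 7.0 z tilt [-1.8e-03 -9.0e-04 -1.0e+00]
```

Emit:
move_arm:
  motion:
    - [0.5,-0.52,0.788,-0.03,0]
    - [0.5,-0.52,0.788,-0.03,0]
    - [0.5,-0.52,0.788,-0.03,0]
    - [0.5,-0.52,0.788,-0.03,0]
    - [0.5,-0.52,0.788,-0.03,0]
    - [0.5,-0.52,0.788,-0.03,0]
    - [0.5,-0.52,0.788,-0.03,0]
    - [0.5,-0.52,0.788,-0.03,0]
    - [0.5,-0.52,0.788,-0.03,0]
    - [0.5,-0.52,0.788,-0.03,0]

```text
clock: 21.72
ee_pos: [635.6, 36.7, 126.4]
ee_rot: [-0.001, 0.79, 0.613, -0.001]
ft_force: [-0.7, -0.2, -0.6]
grip_width: 59.0
gripper_force: 21.9
```

```bash
python3 -c "
from h import *
go([636.2,36,-12],None);print(robot.get_obs()['grip_width'])"
```

```text
shares [-0.0018  0.0035  0.4615] turn 0.0 curyaw 75.56 rows>= 4.0 z tilt [-2.1e-03  4.0e-04 -1.0e+00]
58.95596613083286
```

Emit:
move_arm:
  motion:
    - [0.5,-0.002,0.003,0.12,0]
    - [0.5,-0.002,0.003,0.24,0]
    - [0.5,-0.002,0.003,0.34,0]
    - [0.5,-0.002,0.003,0.41,0]
    - [0.5,-0.002,0.003,0.44,0]
    - [0.5,-0.002,0.003,0.45,0]
    - [0.5,-0.002,0.003,0.455,0]
    - [0.5,-0.002,0.003,0.46,0]
    - [0.5,-0.002,0.003,0.46,0]

```text
clock: 22.47
ee_pos: [638.5, 36.1, -9.0]
ee_rot: [0.001, 0.79, 0.613, 0.001]
ft_force: [0.8, 0.3, -0.9]
grip_width: 59.1
gripper_force: 21.9
```

Emit:
move_arm:
  motion:
    - [0.5,0,0,0.004,0]
    - [0.5,0,0,0.007,0]
    - [0.5,0,0,0.007,0]

```text
clock: 22.72
ee_pos: [637.7, 35.7, -12.1]
ee_rot: [0.0, 0.79, 0.613, 0.0]
ft_force: [0.9, 1.1, -1.0]
grip_width: 59.2
gripper_force: 21.9
```

Emit:
move_arm:
  motion:
    - [0.5,0,0,0.004,0]
    - [0.5,0,0,0.007,0]
    - [0.5,0,0,0.007,0]

```text
clock: 22.97
ee_pos: [637.5, 35.7, -14.5]
ee_rot: [0.0, 0.79, 0.613, 0.0]
ft_force: [-0.3, -0.3, 0.8]
grip_width: 59.1
gripper_force: 22.3
```

Emit:
move_arm:
  motion:
    - [0.5,0,0,0.003,0]
    - [0.5,0,0,0.004,0]
    - [0.5,0,0,0.004,0]

```text
clock: 23.22
ee_pos: [637.5, 35.7, -14.7]
ee_rot: [0.0, 0.79, 0.613, 0.0]
ft_force: [-3.3, -0.8, 9.8]
grip_width: 58.6
gripper_force: 23.8
```

Emit:
move_arm:
  motion:
    - [0.5,0,0,-0.003,0]
    - [1,0,0,-0.003,0]
    - [1,0,0,-0.003,0]
    - [1,0,0,-0.003,0]
    - [1,0,0,-0.003,0]
    - [1,0,0,-0.08,0]
    - [1,0,0,-0.2,0]
    - [1,0,0,-0.33,0]
    - [1,0,0,-0.45,0]
    - [1,0,0,-0.58,0]

```text
clock: 24.05
ee_pos: [636.6, 35.7, 159.1]
ee_rot: [-0.0, 0.79, 0.613, -0.0]
ft_force: [-0.3, -0.4, -0.2]
grip_width: 85.6
gripper_force: 0.0
```

```bash
python3 - <<'E'
from look import *
look("tape_roll",[636,36,0,3]);look("large_round_tray",[636,36,0,0])
go([622,-210,180],82.7)
E
```

```text
tape_roll 0.96 [636.14  35.38  -3.67   3.  ] 0.043
large_round_tray 0.71 [634.96  34.92   6.23   0.  ] 0.015
shares [-0.8073  0.1511 -0.0687] turn -0.1186 curyaw 75.58 rows>= 6.0 z tilt [ 3.2e-03  2.0e-04 -1.0e+00]
```

Emit:
move_arm:
  motion:
    - [1,-0.807,0.151,-0.06,-0.118]
    - [1,-0.807,0.151,-0.06,-0.118]
    - [1,-0.807,0.151,-0.06,-0.118]
    - [1,-0.807,0.151,-0.06,-0.118]
    - [1,-0.807,0.151,-0.06,-0.118]
    - [1,-0.807,0.151,-0.06,-0.118]
    - [1,-0.807,0.151,-0.06,-0.118]
    - [1,-0.807,0.151,-0.06,-0.118]
    - [1,-0.807,0.151,-0.06,-0.118]

```text
clock: 25.0
ee_pos: [619.8, -209.6, 174.1]
ee_rot: [-0.001, 0.751, 0.66, -0.001]
ft_force: [-0.4, 0.4, 0.4]
grip_width: 85.7
gripper_force: 0.0
```

```bash
python3 - <<'E'
from look import *
_,o,p=look("bench_block",[622,-210,-7,0]);print(o["ee_pos"])
go([p[0],p[1],-10],p[2]+90)
E
```

```text
bench_block 0.66 [ 622.23 -210.43   -6.96    0.  ] 0.035
[ 619.77349521 -209.60853714  174.06891688]
shares [-0.0061  0.0081  0.6161] turn -0.0048 curyaw 82.75 rows>= 5.0 z tilt [-0.0018  0.001  -1.    ]
```

Emit:
move_arm:
  motion:
    - [1,-0.006,0.008,0.13,0]
    - [1,-0.006,0.008,0.26,0]
    - [1,-0.006,0.008,0.39,0]
    - [1,-0.006,0.008,0.5,0]
    - [1,-0.006,0.008,0.56,0]
    - [1,-0.006,0.008,0.6,0]
    - [0.9,-0.006,0.008,0.616,0]
    - [0.88,-0.006,0.008,0.616,0]
    - [0.88,-0.006,0.008,0.616,0]
    - [0.88,-0.006,0.008,0.616,0]

```text
clock: 25.93
ee_pos: [624.7, -212.3, -6.9]
ee_rot: [0.001, 0.751, 0.661, 0.001]
ft_force: [0.4, -0.3, -0.1]
grip_width: 75.1
gripper_force: 0.0
```

```bash
python3 - <<'E'
from look import *
_,o,p=look("bench_block",[622,-210,-7,0]);print(o["ee_pos"],o["grip_width"])
go([622.2,-210.5,-20],82.9)
E
```

```text
bench_block 0.89 [ 622.25 -210.13   -7.37    0.  ] 0.012
[ 624.65637302 -212.30808449   -6.85036038] 75.12057520402648
shares [ 0.0057 -0.0083  0.0434] turn -0.0039 curyaw 82.67 rows>= 1.0 z tilt [ 0.0028 -0.001  -1.    ]
```

Emit:
move_arm:
  motion:
    - [0.88,0.005,-0.008,0.02,0]
    - [0.88,0.005,-0.008,0.04,0]
    - [0.88,0.005,-0.008,0.043,0]
    - [0.88,0.005,-0.008,0.043,0]
    - [0.88,0.005,-0.008,0.043,0]

```text
clock: 26.45
ee_pos: [620.5, -210.2, -22.0]
ee_rot: [-0.0, 0.751, 0.66, -0.0]
ft_force: [0.4, 0.6, -0.2]
grip_width: 74.8
gripper_force: 0.0
```

Emit:
move_arm:
  motion:
    - [0.88,0,0,0.005,0]
    - [0.88,0,0,0.01,0]
    - [0.88,0,0,0.013,0]
    - [0.88,0,0,0.013,0]

```text
clock: 26.78
ee_pos: [620.7, -210.2, -25.8]
ee_rot: [-0.0, 0.751, 0.66, -0.0]
ft_force: [-1.0, -0.5, -0.4]
grip_width: 75.2
gripper_force: 0.0
```

Emit:
move_arm:
  motion:
    - [0.88,0,0,0.003,0]
    - [0.88,0,0,0.006,0]
    - [0.88,0,0,0.008,0]
    - [0.88,0,0,0.008,0]

```text
clock: 27.12
ee_pos: [620.7, -210.2, -28.1]
ee_rot: [-0.0, 0.751, 0.66, -0.0]
ft_force: [-0.3, -0.1, 0.4]
grip_width: 75.1
gripper_force: 0.0
```

Emit:
move_arm:
  motion:
    - [0.88,0,0,0.003,0]
    - [0.88,0,0,0.006,0]
    - [0.88,0,0,0.006,0]

```text
clock: 27.37
ee_pos: [620.7, -210.2, -30.0]
ee_rot: [-0.0, 0.751, 0.66, -0.0]
ft_force: [0.3, -0.6, -0.8]
grip_width: 74.7
gripper_force: 0.0
```

Emit:
move_arm:
  motion:
    - [0.88,0,0,0.003,0]
    - [0.88,0,0,0.006,0]
    - [0.88,0,0,0.006,0]

```text
clock: 27.62
ee_pos: [620.7, -210.2, -31.8]
ee_rot: [-0.0, 0.751, 0.66, -0.0]
ft_force: [0.1, -0.1, 0.0]
grip_width: 74.9
gripper_force: 0.0
```

Emit:
move_arm:
  motion:
    - [0.88,0,0,0.003,0]
    - [0.88,0,0,0.005,0]
    - [0.88,0,0,0.005,0]

```text
clock: 27.87
ee_pos: [620.7, -210.2, -33.2]
ee_rot: [-0.0, 0.751, 0.66, -0.0]
ft_force: [-1.0, -0.5, -0.1]
grip_width: 75.2
gripper_force: 0.0
```

```bash
python3 - <<'E'
from h import *
im,o=grab("side");M=Rq(o["ee_rot"]);w=o["grip_width"]/2;print(o["ee_pos"],w)
im2,_=grab("scene")
for z in (0,5,10):
    P=[np.r_[(o["ee_pos"]+M@np.array([0,s*w,0]))[:2],z] for s in(1,-1)];print(z,proj("side",P).round(1).tolist(),proj("scene",P).round(1).tolist())
save(np.hstack([cv2.resize(im[250:330,320:400],(400,400)),cv2.resize(im2[140:210,255:325],(400,400))]),"s10.png")
E
```

```text
[ 620.70151965 -210.21636837  -33.24292367] 37.60355337709154
0 [[374.0, 283.7], [336.8, 292.3]] [[280.8, 180.3], [300.3, 188.1]]
5 [[374.5, 281.9], [337.1, 290.5]] [[280.9, 178.9], [300.4, 186.6]]
10 [[374.9, 280.1], [337.4, 288.7]] [[281.0, 177.4], [300.5, 185.1]]
```

View pics/s10.png

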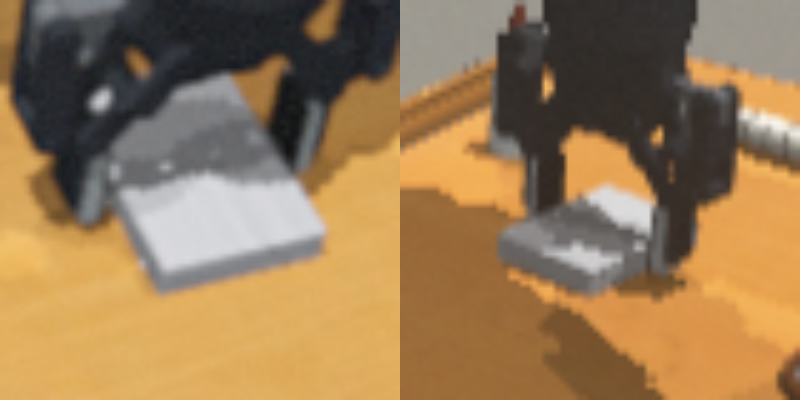

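The picture shows the tips at side-crop (90,222) and (305,172), level with the worktop on both sides of the block. I raise 7 mm and close.

Emit:
move_arm:
  motion:
    - [0.88,0,0.005,-0.012,0]
    - [0.88,0,0.005,-0.023,0]
    - [0.88,0,0.005,-0.023,0]
    - [0.7,0,0.005,-0.023,0]
    - [0.6,0,0.005,-0.023,0]
    - [0.55,0,0.005,-0.023,0]
    - [0.55,0,0.005,-0.023,0]
    - [0.55,0,0.005,-0.023,0]
    - [0.55,0,0.005,-0.023,0]
  squeeze: 60

```text
clock: 28.72
ee_pos: [623.3, -210.7, -24.9]
ee_rot: [0.001, 0.751, 0.66, 0.001]
ft_force: [-0.9, 0.1, 7.3]
grip_width: 61.8
gripper_force: 65.3
```

Emit:
move_arm:
  motion:
    - [0.55,0,0,-0.01,0]
    - [0.55,0,0,-0.04,0]
    - [0.55,0,0,-0.08,0]
    - [0.55,0,0,-0.15,0]
    - [0.55,0,0,-0.25,0]
    - [0.55,0,0,-0.35,0]
    - [0.55,0,0,-0.45,0]
    - [0.55,0,0,-0.45,0]
    - [0.55,0,0,-0.45,0]

```text
clock: 29.47
ee_pos: [623.9, -211.0, 111.2]
ee_rot: [0.002, 0.751, 0.66, 0.001]
ft_force: [-0.2, 0.6, -8.0]
grip_width: 61.8
gripper_force: 67.8
```

```bash
python3 - <<'E'
from look import *
o=robot.get_obs();print(o["ee_pos"],o["grip_width"])
look("bench_block",[o["ee_pos"][0],o["ee_pos"][1],-7,o["ee_pos"][2]+26])
go([448,253.7,110],97.1)
E
```

```text
[ 623.93471122 -211.03727361  111.20040139] 61.83437768250315
bench_block 0.9 [ 622.52 -210.14   -7.34  137.2 ] 0.021
shares [ 1.4595 -0.7694 -0.0063] turn -0.2406 curyaw 82.66 rows>= 12.0 z tilt [-2.4e-03  8.0e-04 -1.0e+00]
```

Emit:
move_arm:
  motion:
    - [0.55,0.1,-0.05,0,0]
    - [0.55,0.2,-0.11,0,-0.1]
    - [0.55,0.98,-0.52,0,-0.24]
    - [0.55,0.98,-0.52,0,-0.24]
    - [0.55,0.98,-0.52,0,-0.24]
    - [0.55,0.98,-0.52,0,-0.24]
    - [0.55,0.98,-0.52,0,-0.24]
    - [0.55,0.98,-0.52,0,-0.24]
    - [0.55,0.98,-0.52,0,-0.24]
    - [0.55,0.98,-0.52,0,-0.24]

```text
clock: 30.4
ee_pos: [501.2, 104.2, 106.5]
ee_rot: [-0.002, 0.66, 0.751, -0.001]
ft_force: [-0.6, -0.3, -8.5]
grip_width: 62.0
gripper_force: 68.3
```

```bash
python3 - <<'E'
from look import *
o=robot.get_obs();print(o["ee_pos"],o["grip_width"]);look("block_tray",[448.5,253.7,7,0])
go([448.5,253.7,110],97.1)
E
```

```text
[501.22538145 104.20264639 106.54043315] 62.032062825386724
block_tray none 1
shares [ 0.5269 -0.1177 -0.01  ] turn 0.0012 curyaw 97.17 rows>= 4.0 z tilt [-0.0033 -0.0013 -1.    ]
```

Emit:
move_arm:
  motion:
    - [0.55,0.12,-0.03,0,0]
    - [0.55,0.24,-0.06,0,0]
    - [0.55,0.36,-0.09,0,0]
    - [0.55,0.46,-0.11,0,0]
    - [0.55,0.527,-0.115,0,0]
    - [0.55,0.527,-0.115,0,0]
    - [0.55,0.527,-0.115,0,0]

```text
clock: 31.08
ee_pos: [451.3, 253.2, 107.8]
ee_rot: [0.0, 0.662, 0.75, -0.001]
ft_force: [0.3, -0.8, -7.1]
grip_width: 61.5
gripper_force: 68.3
```

```bash
python3 - <<'E'
from look import *
o=robot.get_obs();print(o["ee_pos"],o["grip_width"])
look("bench_block",[448,253,7,136]);
go([449.3,253.6,-15],97.0)
E
```

```text
[451.27517541 253.23236416 107.79608559] 61.53724153002629
bench_block 0.77 [449.38 254.68   7.18 136.  ] 0.053
shares [ 0.0063 -0.0059  0.4099] turn -0.0003 curyaw 96.98 rows>= 3.0 z tilt [-0.0012 -0.0016 -1.    ]
```

Emit:
move_arm:
  motion:
    - [0.55,0,-0.004,0.1,0]
    - [0.55,0,-0.004,0.2,0]
    - [0.55,0,-0.004,0.28,0]
    - [0.55,0,-0.004,0.34,0]
    - [0.55,0,-0.004,0.38,0]
    - [0.55,0,-0.004,0.4,0]
    - [0.55,0,-0.004,0.405,0]
    - [0.55,0,-0.004,0.405,0]

```text
clock: 31.85
ee_pos: [450.6, 252.7, -12.7]
ee_rot: [-0.0, 0.663, 0.749, -0.0]
ft_force: [-0.4, -0.8, -7.9]
grip_width: 61.7
gripper_force: 68.3
```

Emit:
move_arm:
  motion:
    - [0.55,0,0,0.005,0]
    - [0.55,0,0,0.01,0]
    - [0.55,0,0,0.012,0]
    - [0.55,0,0,0.012,0]

```text
clock: 32.18
ee_pos: [450.6, 253.7, -15.9]
ee_rot: [0.0, 0.662, 0.749, 0.0]
ft_force: [-0.1, 0.5, -7.2]
grip_width: 61.5
gripper_force: 68.3
```

Emit:
move_arm:
  motion:
    - [0.55,0,0,0.005,0]
    - [0.55,0,0,0.01,0]
    - [0.55,0,0,0.014,0]
    - [0.55,0,0,0.014,0]

```text
clock: 32.52
ee_pos: [450.0, 253.5, -20.8]
ee_rot: [-0.0, 0.662, 0.749, -0.0]
ft_force: [-0.1, -0.0, -7.6]
grip_width: 61.2
gripper_force: 68.3
```

Emit:
move_arm:
  motion:
    - [0.55,0,0,0.003,0]
    - [0.55,0,0,0.005,0]
    - [0.55,0,0,0.005,0]

```text
clock: 32.77
ee_pos: [450.3, 253.6, -21.8]
ee_rot: [-0.0, 0.662, 0.749, 0.0]
ft_force: [-0.9, -0.4, -3.7]
grip_width: 61.9
gripper_force: 68.6
```

Emit:
move_arm:
  motion:
    - [0.55,0,0,0.002,0]
    - [0.55,0,0,0.002,0]
    - [0.55,0,0,0.002,0]

```text
clock: 33.02
ee_pos: [450.3, 253.6, -21.9]
ee_rot: [0.0, 0.662, 0.749, 0.0]
ft_force: [-4.7, -1.3, 7.0]
grip_width: 61.5
gripper_force: 69.7
```

Emit:
move_arm:
  motion:
    - [0.8,0,0,-0.002,0]
    - [0.95,0,0,-0.002,0]
    - [1,0,0,-0.002,0]
    - [1,0,0,-0.002,0]
    - [1,0,0,-0.03,0]
    - [1,0,0,-0.1,0]
    - [1,0,0,-0.22,0]
    - [1,0,0,-0.35,0]
    - [1,0,0,-0.48,0]
    - [1,0,0,-0.6,0]

```text
clock: 33.85
ee_pos: [450.3, 253.6, 160.4]
ee_rot: [0.0, 0.662, 0.749, 0.001]
ft_force: [0.5, 1.4, -0.4]
grip_width: 85.4
gripper_force: 0.0
```

```bash
python3 - <<'E'
from look import *
im,o,p=look("bench_block",[450,253,7,3]);look("block_tray",[450,253,7,0]);look("ring_case_closed",[615,233,-14,3]);look("case_tray",[615,233,-14,0])
s,_=grab("side")
save(np.hstack([cv2.resize(im,(400,300)),cv2.resize(s[130:330,150:400],(390,300))]),"f1.png")
E
```

```text
bench_block 0.78 [448.48 253.97   6.82   3.  ] 0.034
block_tray 0.96 [448.12 252.93   6.8    0.  ] 0.022
ring_case_closed 0.66 [616.37 233.94 -14.     3.  ] 0.021
case_tray none 0
```

View pics/f1.png

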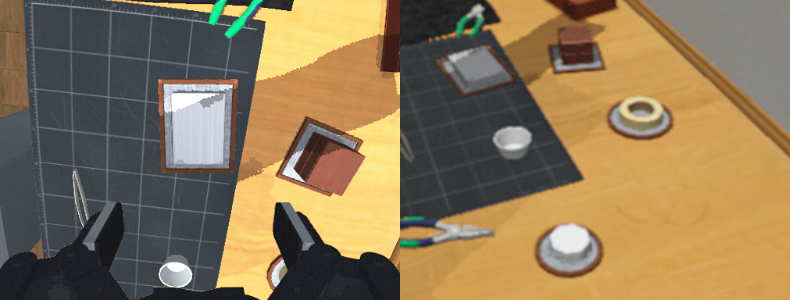

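The picture shows all four things in their trays. The block is centred at (199,127), the ring box is in the square tray at (325,157), and the tape (640,115) and octagon (571,240) are in their round trays.

```bash
python3 -c "
from h import *
print(robot.get_obs()['ft_force'].round(1),robot.close_job())"
```

```text
the job is handed in; nothing more can be done
[-0.5  0.   0.5] None
```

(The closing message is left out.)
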